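# Re-index the lamp sleeve over the culture dish

## Task

Pull back the spring plunger on the lamp's sleeve, slide the sleeve along its bar until the lamp stands over the low open dish, and let the plunger go so that its pin drops fully home in the slot there. The slot is only roughly level with the dish and is covered by the sleeve when it gets there, so feel for it gently: never push or drag the sleeve hard against the pin. Do not disturb the dish and the other things on the base plate.

Things in the scene. Friction and masses are not known exactly. Their poses are not given: they have to be found in the camera images.
- stand: Fixed lamp stand: base plate 400 x 170 x 10 mm, end posts, level bar 30 mm wide along the stand's y axis, above the origin, top 120 mm above the table. Origin on the table below the bar's middle (the home slot); z up; x from the bar to the row of four specimens. Posts lower than the bar's top. Slots in the bar's top: see dish_center.
- sleeve (a joint): Position of the sleeve along the bar, m: 0 at the home slot (start, pin home), positive to the stand's +y, ends at +-0.14. White square tube 60 mm long, 46 mm wide, top 130 mm above the table; slides with about 2 N of friction. Carries the plunger on top and the lamp on an arm to +x.
- plunger (a joint): Vertical spring plunger, m: 0 with the pin home in a slot, about 0.010 when its tip rides on the bar's top, at most 0.016. Steel pin 8 mm thick, round tip, 1.25 mm play either way along the bar in a slot. Pull the knob up; the spring (4 N at 0, 9 N at 0.016) drives the pin down when let go. Over 30 N on the pin damages it.
- knob (a point): Centre (half-way up) of the plunger's knob: black ribbed upright cylinder, 26 mm across, 24 mm high, over the bar; 162 mm above the table with the pin home, rising with the plunger. Its underside is then 20 mm above the sleeve's top; below it only a steel boss 20 mm across. y axis along the bar. With the pin up, the knob moved along the bar takes the sleeve along.
- lamp (a point): Centre of the underside of the lamp, a black upright cylinder of 40 mm diameter, 85 mm above the table, 85 mm from the knob's axis towards the stand's +x. It moves with the sleeve.
- dish_center (a point): Centre of the open round clear dish with a white disc in it, 45 mm across, 12 mm high, loose at one of four places 60 or 120 mm to either side (stand's y) of home, 85 mm from the bar. Each place has a slot in the bar's top, 10.5 mm long along y and 12 mm deep, up to 11 mm to either side (along y) of the place, unmeasured and different each time; other slots are 40 mm or more away.
- jar_center (a point): Centre of a capped glass jar, 34 mm across, 42 mm high, loose at another specimen place; leave alone.
- vial_center (a point): Centre of an amber vial with a black cap, 23 mm across, 46 mm high, loose at another specimen place; leave alone.
- slidebox_center (a point): Centre of a small white slide box, 32 x 30 x 26 mm, loose at another specimen place; leave alone.
Things that resemble listed ones, but are neither listed nor needed, are in the scene too. Of the things shaped like the part that bears dish_center, the clear one is meant.

How it is judged:
By the outcome, as a careful person would: the job done as asked, in the order asked, and still so for the second after the job is handed in, with the robot touching nothing.
It also fails if it takes over 42 s, if anything falls off the work surface, if the arm or the gripper's body presses on something with over 40 N, if the wrist force passes 120 N, or if a joint passes its speed limit or range.

## Robot

A 7-joint arm with a two-finger parallel gripper is mounted at the origin on the work surface. World frame = base frame: x ahead of the robot, y to its left, z up, the work surface at z = 0. Lengths are in mm, angles in degrees, forces in N, time in s.
With the tool pointing down it reaches from about 425 to 875 mm from the base axis. Payload 8.4 kg.
Tool frame: the origin (TCP) lies at the very end of the fingers, on their centre line; the grasp point (between the pads) lies 19 mm behind it; z points along the fingers, y is the line along which they close (so a half turn about z gives the same grasp; the last joint's range is limited). The gripper opens to 85 mm and grips with 20 to 120 N. Pads are 22 mm wide; open, the fingers measure 114 mm over their backs; the gripper's body (76 mm by 85 mm) begins 54 mm behind the grasp point. The pads swing forward as they close: fully open they stand 13 mm farther back than shut.
Start: joints at [-73.121, 19.091, 2.286, 83.961, -0.768, 76.965, -3.352], TCP at [249.404, 600.218, 231.308] pointing down, gripper open.
Joint ranges: [-147.57, 147.57], [-21.85, 119.76], [-74.77, 79.35], [14.55, 137.4], [-85.83, 265.84], [4.83, 119.75], [-152.11, 152.11]. Speed limits (degrees/s): [127.2, 127.2, 159.86, 159.86, 180, 180, 180].

## Interface

Orientations are given as a 3x3 rotation matrix whose columns are the frame's x, y, z axes.
In Python, from plant import sensors, viewer, ticket gives the robot as it stands.
- The arm moves only by the tool apply_moves, never from a script. Its argument "steps" is a list of rows, each a list of 7 numbers: the shift along the world's x, y, z each as a share of 0.03 m, from -1 to 1, then the turn, a rotation vector about the world's x, y, z each as a share of 0.08 rad, from -1 to 1, then the gripper command: -1 is fully open, 1 is shut, values between are in proportion. In form: [[x, y, z, rx, ry, rz, grip], ...]. A call has exactly 8 rows; each row shifts and turns the commanded pose from where the row before left it; what a row does not reach is not made up. A row lasts 1/12 s, in which the tool goes at most 41.7 mm and 7.16 degrees, less where a joint would pass 70% of its speed; a pose out of reach is approached as far as the arm can. A call with a number of a shift or a turn outside -1 to 1 is refused whole. A call with a gripper value outside its range is refused whole. The fingers move at their own pace and stop on an object; "grip_force" is the grip in N (left out, the last holds). Time passes only in rows, so rows that do not move let the fingers close, or fill a call up. It gives the time, the measured TCP pose, the force, the opening and the grip force at its end, in the units of the state.
- sensors.read_state(): the state, without advancing time (a new reading comes with each control period).
- viewer.camera(name): name is "side" or "top" or "wrist"; returns a dict with "frame" (420x560x3 uint8, red, green, blue), "vertical_fov" (degrees; the focal length in pixels is half the picture's height over the tangent of half this angle, whatever the lens; pixels are square), "cx", "cy" (the principal point, pixels), "dist" ([k1, k2, p1, p2, k3] as OpenCV has them; the pictures are not rectified), "xyz" and "attitude" of the camera in the world. Camera axes: x right, y down, z forward; pixel columns grow to the right and rows downward; lengths in mm; the calibration is good to about 2 mm. A picture is of the moment at which its call begins. There is no depth.
- ticket.close_job(): hands the job in; it is judged then, once.
The state is a dict: "time": time; "joints": joint angles; "dq": joint speeds; "tau": joint torques, N m; "eef_pos": TCP position; "tcp_rot": TCP orientation; "force": force on the tool from outside, world axes, zero at the start; "ft_torque": the same for the moment, N m; "gripper_width": finger opening in mm; "finger_force": force on a finger pad.
Only numpy, scipy, OpenCV 4.12 (cv2) and the standard library are available. Lean on these libraries where they do the work, as an engineer would, in place of code of your own. Each camera call takes 0.05 s, during which the arm holds its last target. There are 200 camera calls.

## Working session

There is one attempt and no reset: what is moved stays moved. The work goes in short steps, Python scripts to look and compute and a tool call to move; the robot and the scene stay as the last step left them, time stands still between calls to the robot, and variables do not carry over. Pictures are saved under pics/ and viewed, at most 10 in all, crops included, and the job is handed in when it is done.

Besides the shell and the picture viewer there is one more tool, called after "Request:" as name(argument=value, ...), one argument or row to a line, values as JSON. apply_moves: Moves the arm, as the interface text tells. Shift numbers are shares of 0.03 m and turn numbers shares of 0.08 rad, none past 1 either way. Its arguments: {"type":"object","properties":{"steps":{"type":"array"},"grip_force":{"type":"number"}},"required":["steps"]}

```bash
mkdir -p pics; ls; cat > h.py <<'E'
import numpy as np, cv2
from plant import sensors, viewer, ticket
def snap(n,f):
    c=viewer.camera(n); cv2.imwrite('pics/'+f,c['frame'][:,:,::-1]); 
    np.save('pics/'+f+'.npy',{k:c[k] for k in c if k!='frame'},allow_pickle=True); return c
def cam(f): return np.load('pics/'+f+'.npy',allow_pickle=True).item()
def K(c):
    f=210/np.tan(np.radians(c['vertical_fov'])/2); return np.array([[f,0,c['cx']],[0,f,c['cy']],[0,0,1.]])
def ray(c,uv):
    p=cv2.undistortPoints(np.array([[uv]],float),K(c),np.array(c['dist'],float))[0,0]
    return np.array(c['xyz'],float),np.array(c['attitude'],float)@np.array([p[0],p[1],1])
def atz(c,uv,z):
    o,d=ray(c,uv); return o+d*(z-o[2])/d[2]
def proj(c,P):
    R=np.array(c['attitude'],float); P=np.atleast_2d(P).astype(float)
    r=cv2.Rodrigues(R.T)[0]; t=-R.T@np.array(c['xyz'],float)
    return cv2.projectPoints(P,r,t,K(c),np.array(c['dist'],float))[0][:,0]
E
python3 - <<'E'
from h import *
for n in ('top','side'):
    c=snap(n,n+'0.png'); print(n,c['xyz'],np.round(c['attitude'],3).tolist(),c['vertical_fov'])
s=sensors.read_state(); print(s['time'],s['eef_pos'],np.round(s['tcp_rot'],3),s['force'],s['gripper_width'])
E
```

```text
pics
top [517.96135746  20.87300987 851.85737084] [[-0.015, -0.991, 0.131], [-1.0, 0.018, 0.02], [-0.022, -0.13, -0.991]] 44.05576811651882
side [160.85925249 518.37080453 569.65026908] [[-0.747, -0.373, 0.551], [-0.665, 0.419, -0.618], [-0.001, -0.828, -0.561]] 43.881233279690065
0.1 [249.29178975 599.84095383 230.51955172] [[-0.923  0.384 -0.   ]
 [ 0.384  0.923 -0.001]
 [-0.    -0.001 -1.   ]] [ 0.64235428 -0.42373518 -0.39749145] 85.39105574190606
```

View pics/top0.png

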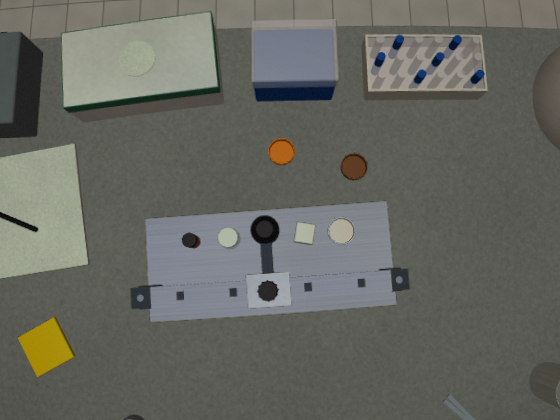

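View pics/side0.png

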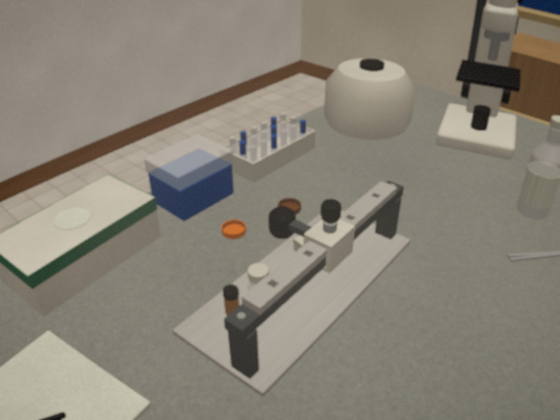

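The top view shows the knob at (268,291), the lamp at (265,229) and the clear dish with its white disc at (341,231). The slots are dark marks at (180,296), (233,292), (308,287) and (361,283). The side view agrees; the dish is at the far -y end.

```bash
python3 - <<'E'
from h import *
c=cam('top0.png'); im=cv2.imread('pics/top0.png'); g=im.max(2).astype(float)
S=[]
for u,v in [(180,296),(233,292),(308,287),(361,283)]:
    w=g[v-9:v+10,u-9:u+10]; k=np.clip(np.median(w)-25-w,0,None); 
    # keep only central part
    yy,xx=np.mgrid[-9:10,-9:10]; k[(abs(xx)>7)|(abs(yy)>7)]=0
    p=(u+(k*xx).sum()/k.sum(), v+(k*yy).sum()/k.sum()); P=atz(c,p,120); S.append(P); print(np.round(p,2),np.round(P,1))
S=np.array(S)[:,:2]
d=np.linalg.svd(S-S.mean(0))[2][0]; d*=np.sign(d[1]); print('bar dir(y)',d, np.degrees(np.arctan2(-d[0],d[1])))
kn=atz(c,(268,291),174); print('knob',kn)
for n,p,z in [('lampTop',(265,229),120),('dish',(341,231),16),('jar',(228,238),52),('vial',(190,240),56),('box',(305,233),36),('postL',(140,298),115),('postR',(399,280),115)]:
    P=atz(c,p,z); print(n,np.round(P,1),'rel y',round((P-kn)[:2]@d,1),'rel x',round((P-kn)[:2]@np.array([d[1],-d[0]]),1))
print('slots rel',[(round((s-kn[:2])@d,1),round((s-kn[:2])@np.array([d[1],-d[0]]),1)) for s in S])
cr=im[190:335,120:420]; cv2.imwrite('pics/crop.png',cv2.resize(cr,(800,387),interpolation=cv2.INTER_CUBIC))
E
```

```text
[179.86 295.35] [489.6 168.3 120. ]
[232.73 291.8 ] [493.9  93.5 120. ]
[307.64 286.53] [499.7 -11.5 120. ]
[360.98 282.46] [503.9 -86.3 120. ]
bar dir(y) [-0.0558928   0.99843678] 3.204091273335588
knob [496.13771962  42.30496352 174.        ]
lampTop [581.5  47.  120. ] rel y -0.1 rel x 85.5
dish [585.  -71.9  16. ] rel y -119.0 rel x 82.4
jar [574.4 106.9  52. ] rel y 60.1 rel x 81.7
vial [571.9 165.5  56. ] rel y 118.8 rel x 82.5
box [581.3 -12.9  36. ] rel y -59.9 rel x 82.0
postL [485.9 227.  115. ] rel y 185.0 rel x 0.1
postR [ 506.  -141.2  115. ] rel y -183.8 rel x -0.4
slots rel [(np.float64(126.1), np.float64(0.5)), (np.float64(51.2), np.float64(0.6)), (np.float64(-53.9), np.float64(0.6)), (np.float64(-128.9), np.float64(0.6))]
```

View pics/crop.png

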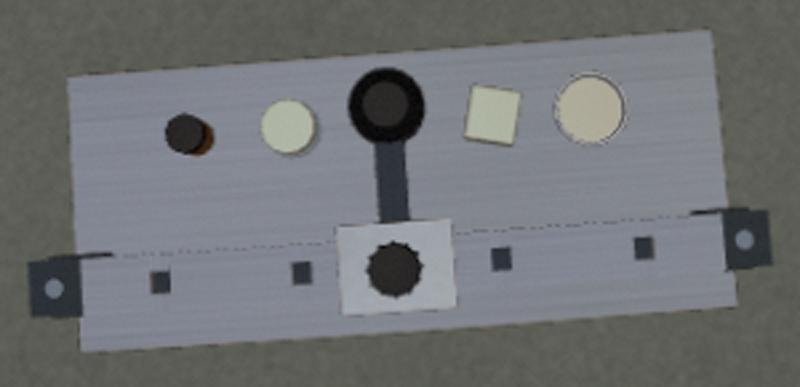

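The clear dish is 119 mm towards -y and its slot is at about -128.5. The jar, vial and box are at +60, +119 and -60, and the stand is yawed 3.2°, all consistent with the given dimensions. I'll close across the bar, so that grasping doesn't push the pin along its slot.

Request:
apply_moves(
  steps=[
    [0.34,-0.77,0,0,0,-0.58,-0.3],
    [0.34,-0.77,0,0,0,-0.58,-0.3],
    [0.34,-0.77,0,0,0,-0.58,-0.3],
    [0.34,-0.77,0,0,0,-0.58,-0.3],
    [0.34,-0.77,0,0,0,-0.58,-0.3],
    [0.34,-0.77,0,0,0,-0.58,-0.3],
    [0.34,-0.77,0,0,0,-0.58,-0.3],
    [0.34,-0.77,0,0,0,-0.58,-0.3],
  ],
  grip_force=20,
)

```text
time: 0.77
eef_pos: [331.3, 414.0, 231.0]
tcp_rot: [[-0.72, 0.694, -0.0], [0.694, 0.72, -0.0], [-0.0, -0.001, -1.0]]
force: [-0.1, -0.4, -0.5]
gripper_width: 55.7
finger_force: 0.0
```

Request:
apply_moves(
  steps=[
    [0.34,-0.77,0,0,0,-0.58,-0.3],
    [0.34,-0.77,0,0,0,-0.58,-0.3],
    [0.34,-0.77,0,0,0,-0.58,-0.3],
    [0.34,-0.77,0,0,0,-0.58,-0.3],
    [0.34,-0.77,0,0,0,-0.58,-0.3],
    [0.34,-0.77,0,0,0,-0.58,-0.3],
    [0.34,-0.77,0,0,0,-0.58,-0.3],
    [0.34,-0.77,0,0,0,-0.58,-0.3],
  ],
)

```text
time: 1.43
eef_pos: [413.5, 228.3, 231.4]
tcp_rot: [[-0.417, 0.909, 0.0], [0.909, 0.417, 0.0], [0.0, 0.0, -1.0]]
force: [1.0, -0.2, 0.5]
gripper_width: 55.4
finger_force: 0.0
```

Request:
apply_moves(
  steps=[
    [0.34,-0.77,0,0,0,-0.58,-0.3],
    [0.34,-0.77,0,0,0,-0.58,-0.3],
    [0.34,-0.77,0,0,0,-0.58,-0.3],
    [0.34,-0.77,0,0,0,-0.58,-0.3],
    [0.34,-0.77,0,0,0,-0.58,-0.3],
    [0.34,-0.77,0,0,0,-0.58,-0.3],
    [0.34,-0.77,0,0,0,-0.58,-0.3],
    [0.34,-0.77,0,0,0,-0.58,-0.3],
  ],
)

```text
time: 2.1
eef_pos: [494.6, 43.2, 231.4]
tcp_rot: [[-0.059, 0.998, 0.0], [0.998, 0.059, 0.0], [0.0, 0.0, -1.0]]
force: [0.1, 1.0, 0.5]
gripper_width: 55.5
finger_force: 0.0
```

```bash
python3 - <<'E'
from h import *
s=sensors.read_state(); print(s['time'],s['eef_pos'],np.round(s['tcp_rot'],3),s['force'],s['gripper_width'])
c=snap('wrist','w1.png'); print(np.round(c['xyz'],1)); print(proj(c,[[496.1,42.3,174]]))
E
```

```text
2.1 [494.58367803  43.2323354  231.41542137] [[-0.059  0.998  0.   ]
 [ 0.998  0.059  0.   ]
 [ 0.     0.    -1.   ]] [0.13332426 1.04417766 0.48655773] 55.46110333993538
[491.8 108.9 374.1]
[[277.66186513 222.81687615]]
```

View pics/w1.png

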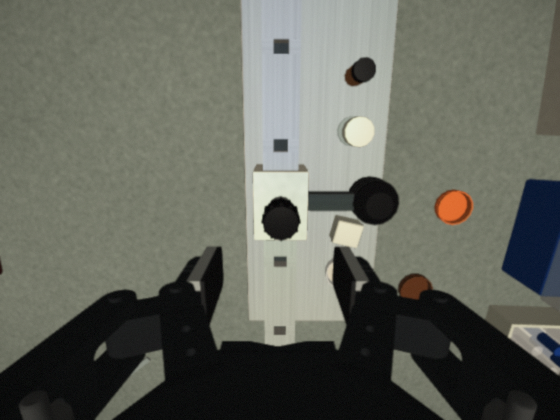

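In the wrist view the knob top is at (281,219) and the slots at (281,46), (281,145), (280,262) and (279,330). I'll refine the positions from this view.

```bash
python3 - <<'E'
from h import *
c=cam('w1.png'); im=cv2.imread('pics/w1.png'); g=im.max(2).astype(float)
d=np.array([-.0559,.9984]); 
# knob outline
print('knob top', atz(c,(281,219),174), atz(c,(279,219),174))
m=(g[195:243,255:305]<45).astype(np.uint8); n,l,st,ce=cv2.connectedComponentsWithStats(m); i=1+np.argmax(st[1:,4]); print(st[i]+[255,195,0,0,0],ce[i]+[255,195])
for u,v in [(281,46),(281,145),(280,262),(279,330)]:
    w=g[v-10:v+11,u-10:u+11]; k=np.clip(np.median(w)-40-w,0,None)
    yy,xx=np.mgrid[-10:11,-10:11]; p=(u+(k*xx).sum()/k.sum(), v+(k*yy).sum()/k.sum()); P=atz(c,p,120); print(np.round(p,1),np.round(P,1), (P[:2]-[496.1,42.3])@d)
E
```

```text
knob top [498.25812227  45.23362748 174.        ] [496.86592632  45.15200398 174.        ]
[ 263  198   36   42 1129] [280.42781222 218.58015943]
[281.3  46.9] [491.6 166.5 120. ] 124.2482903051519
[280.4 145. ] [495.5  92.3 120. ] 49.92005476124841
[279.8 260.9] [501.4 -12.5 120. ] -54.97860469326001
[279.4 330. ] [505.6 -87.5 120. ] -130.16121286060545
```

Request:
apply_moves(
  steps=[
    [0.03,0,-0.6,0,0,0,-0.3],
    [0.03,0,-0.6,0,0,0,-0.3],
    [0.03,0,-0.6,0,0,0,-0.3],
    [0,0,-0.6,0,0,0,-0.3],
    [0,0,-0.3,0,0,0,-0.3],
    [0,0,-0.1,0,0,0,-0.3],
    [0,0,-0.04,0,0,0,-0.2],
    [0,0,0,0,0,0,0],
  ],
)

```text
time: 2.82
eef_pos: [497.3, 45.6, 146.7]
tcp_rot: [[-0.063, 0.998, 0.001], [0.998, 0.063, 0.0], [0.0, 0.001, -1.0]]
force: [-0.5, 0.4, -0.7]
gripper_width: 43.2
finger_force: 0.0
```

Request:
apply_moves(
  steps=[
    [0,0,0,0,0,0,0.1],
    [0,0,0,0,0,0,0.2],
    [0,0,0,0,0,0,0.3],
    [0,0,0,0,0,0,0.35],
    [0,0,0,0,0,0,0.4],
    [0,0,0,0,0,0,0.45],
    [0,0,0,0,0,0,0.5],
    [0,0,0,0,0,0,0.5],
  ],
)

```text
time: 3.48
eef_pos: [496.8, 45.9, 146.5]
tcp_rot: [[-0.063, 0.998, -0.0], [0.998, 0.063, 0.0], [0.0, -0.0, -1.0]]
force: [-3.1, -0.4, 5.4]
gripper_width: 25.2
finger_force: 19.4
```

Request:
apply_moves(
  steps=[
    [0,0,0,0,0,0,0.6],
    [0,0,0,0,0,0,0.8],
    [0,0,0.08,0,0,0,1],
    [0,0,0.08,0,0,0,1],
    [0,0,0.08,0,0,0,1],
    [0,0,0.08,0,0,0,1],
    [0,0,0.08,0,0,0,1],
    [0,0,0.05,0,0,0,1],
  ],
  grip_force=50,
)

```text
time: 4.15
eef_pos: [496.7, 45.9, 159.6]
tcp_rot: [[-0.063, 0.998, -0.001], [0.998, 0.063, -0.0], [-0.0, -0.001, -1.0]]
force: [1.1, 1.3, -7.9]
gripper_width: 24.4
finger_force: 49.4
```

```bash
python3 - <<'E'
from h import *
s=sensors.read_state(); print(s['time'],s['eef_pos'],s['force'],s['ft_torque'],s['gripper_width'])
E
```

```text
4.15 [496.67702317  45.8559794  159.57575331] [ 1.10271823  1.2753899  -7.91143027] [ 0.19546229 -0.26897688 -0.03652254] 24.381525561900972
```

The pin is up 13 mm and the 7.9 N matches the spring. Now I'll slide the sleeve about 129 mm along the bar.

Request:
apply_moves(
  steps=[
    [0.005,-0.1,0,0,0,0,1],
    [0.01,-0.2,0,0,0,0,1],
    [0.017,-0.3,0,0,0,0,1],
    [0.017,-0.3,0,0,0,0,1],
    [0.017,-0.3,0,0,0,0,1],
    [0.017,-0.3,0,0,0,0,1],
    [0.017,-0.3,0,0,0,0,1],
    [0.017,-0.3,0,0,0,0,1],
  ],
)

```text
time: 4.82
eef_pos: [500.3, -18.3, 159.6]
tcp_rot: [[-0.063, 0.998, -0.0], [0.998, 0.063, 0.0], [0.0, -0.0, -1.0]]
force: [0.6, 2.5, -8.3]
gripper_width: 24.5
finger_force: 49.4
```

Request:
apply_moves(
  steps=[
    [0.017,-0.3,0,0,0,0,1],
    [0.017,-0.3,0,0,0,0,1],
    [0.017,-0.3,0,0,0,0,1],
    [0.017,-0.3,0,0,0,0,1],
    [0.017,-0.3,0,0,0,0,1],
    [0.017,-0.3,0,0,0,0,1],
    [0.012,-0.2,0,0,0,0,1],
    [0.008,-0.15,0,0,0,0,1],
  ],
)

```text
time: 5.48
eef_pos: [503.9, -82.7, 159.5]
tcp_rot: [[-0.063, 0.998, -0.0], [0.998, 0.063, -0.0], [-0.0, -0.0, -1.0]]
force: [-1.4, 2.4, -8.0]
gripper_width: 24.7
finger_force: 49.5
```

Request:
apply_moves(
  steps=[
    [0.003,-0.05,0,0,0,0,1],
    [0,0,0,0,0,0,1],
    [0,0,0,0,0,0,1],
    [0,0,0,0,0,0,1],
    [0,0,0,0,0,0,1],
    [0,0,0,0,0,0,1],
    [0,0,0,0,0,0,1],
    [0,0,0,0,0,0,1],
  ],
)

```text
time: 6.15
eef_pos: [504.0, -83.2, 159.6]
tcp_rot: [[-0.063, 0.998, -0.0], [0.998, 0.063, -0.0], [-0.0, -0.0, -1.0]]
force: [-2.6, -2.5, -8.8]
gripper_width: 24.6
finger_force: 49.5
```

```bash
python3 - <<'E'
from h import *
s=sensors.read_state(); p=s['eef_pos']; print(s['time'],p,s['force'],s['ft_torque'],s['gripper_width'], (p[:2]-np.array([496.68,45.86]))@[-.0559,.9984])
c=snap('side','s2.png')
E
```

```text
6.15 [503.99892414 -83.18118908 159.55127514] [-2.55003087 -2.50233138 -8.77086345] [-0.40498623  0.60115355 -0.06661448] 24.609622838922427 -129.24385103791238
```

View pics/s2.png

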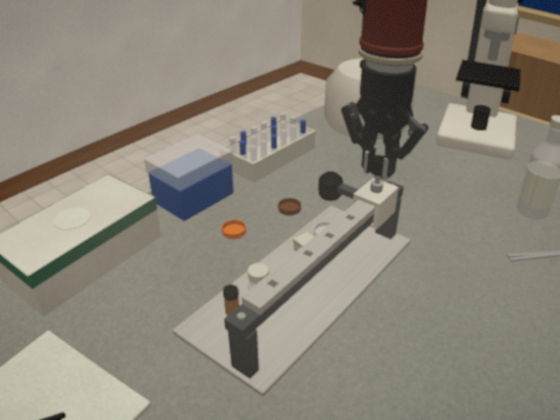

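The side view shows the sleeve at (375,200), over the far slot, with the specimens undisturbed. Next I'll lower the knob gently and feel for the slot.

Request:
apply_moves(
  steps=[
    [0,0,-0.03,0,0,0,1],
    [0,0,-0.03,0,0,0,1],
    [0,0,-0.03,0,0,0,1],
    [0,0,-0.015,0,0,0,1],
    [0,0,-0.015,0,0,0,1],
    [0,0,-0.015,0,0,0,1],
    [0,0,0,0,0,0,1],
    [0,0,0,0,0,0,1],
  ],
)

```text
time: 6.87
eef_pos: [504.0, -83.2, 155.5]
tcp_rot: [[-0.063, 0.998, -0.0], [0.998, 0.063, 0.0], [0.0, -0.0, -1.0]]
force: [-5.4, -2.2, -7.2]
gripper_width: 24.4
finger_force: 49.6
```

Request:
apply_moves(
  steps=[
    [0,0,-0.015,0,0,0,1],
    [0,0,-0.015,0,0,0,1],
    [0,0,-0.015,0,0,0,1],
    [0,0,-0.015,0,0,0,1],
    [0,0,0,0,0,0,1],
    [0,0,0,0,0,0,1],
    [0,0,0,0,0,0,1],
    [0,0,0,0,0,0,1],
  ],
)

```text
time: 7.53
eef_pos: [504.1, -83.2, 153.7]
tcp_rot: [[-0.063, 0.998, -0.0], [0.998, 0.063, 0.0], [0.0, -0.0, -1.0]]
force: [-5.1, -1.6, -6.8]
gripper_width: 24.6
finger_force: 49.7
```

Request:
apply_moves(
  steps=[
    [-0.01,0,-0.02,0,0,0,1],
    [0,0,-0.02,0,0,0,1],
    [0,0,-0.02,0,0,0,1],
    [0,0,-0.02,0,0,0,1],
    [0,0,-0.02,0,0,0,1],
    [0,0,-0.02,0,0,0,1],
    [0,0,0,0,0,0,1],
    [0,0,0,0,0,0,1],
  ],
)

```text
time: 8.2
eef_pos: [504.0, -83.1, 150.2]
tcp_rot: [[-0.063, 0.998, 0.0], [0.998, 0.063, -0.0], [-0.0, 0.0, -1.0]]
force: [-2.1, -1.5, -5.5]
gripper_width: 24.5
finger_force: 49.8
```

Request:
apply_moves(
  steps=[
    [0,0,-0.02,0,0,0,1],
    [0,0,-0.02,0,0,0,1],
    [0,0,-0.02,0,0,0,1],
    [0,0,-0.02,0,0,0,1],
    [0,0,-0.015,0,0,0,1],
    [0,0,0,0,0,0,1],
    [0,0,0,0,0,0,1],
    [0,0,0,0,0,0,1],
  ],
)

```text
time: 8.87
eef_pos: [504.0, -83.2, 147.4]
tcp_rot: [[-0.063, 0.998, 0.0], [0.998, 0.063, 0.0], [-0.0, 0.0, -1.0]]
force: [-2.6, -2.4, -5.1]
gripper_width: 24.5
finger_force: 49.8
```

Only the spring load is left at about 0.9 mm above home, so the pin is well into the slot. I'll release and let the spring seat it.

Request:
apply_moves(
  steps=[
    [0,0,0,0,0,0,0.4],
    [0,0,0,0,0,0,0.2],
    [0,0,0,0,0,0,0],
    [0,0,0,0,0,0,-0.2],
    [0,0,0,0,0,0,-0.3],
    [0,0,0,0,0,0,-0.3],
    [0,0,0,0,0,0,-0.3],
    [0,0,0,0,0,0,-0.3],
  ],
)

```text
time: 9.53
eef_pos: [504.0, -83.1, 147.4]
tcp_rot: [[-0.063, 0.998, 0.0], [0.998, 0.063, 0.0], [0.0, 0.0, -1.0]]
force: [-1.3, -0.1, 0.6]
gripper_width: 55.3
finger_force: 0.0
```

Request:
apply_moves(
  steps=[
    [0,0,0.2,0,0,0,-0.3],
    [0,0,0.5,0,0,0,-0.3],
    [0,0,0.6,0,0,0,-0.3],
    [0,0,0.6,0,0,0,-0.3],
    [0,0,0.6,0,0,0,-0.3],
    [0,0,0.5,0,0,0,-0.3],
    [0,0,0.2,0,0,0,-0.3],
    [0,0,0,0,0,0,-0.3],
  ],
)

```text
time: 10.2
eef_pos: [504.6, -83.3, 244.8]
tcp_rot: [[-0.063, 0.998, 0.003], [0.998, 0.063, 0.0], [0.0, 0.003, -1.0]]
force: [-0.1, 0.4, 0.4]
gripper_width: 55.0
finger_force: 0.0
```

```bash
python3 - <<'E'
from h import *
s=sensors.read_state(); print(s['time'],s['eef_pos'],s['force'],s['gripper_width'])
c=snap('side','s3.png'); a=cam('side0.png')
# expected knob top/bottom centre at home height vs 10mm up
k=[504.2,-86.5]
print(proj(c,[[*k,150],[*k,174],[*k,184],[*k,130]]))
im=cv2.imread('pics/s3.png'); i0=cv2.imread('pics/side0.png')
def crop(i,u,v): return cv2.resize(i[v-50:v+50,u-65:u+65],(390,300),interpolation=cv2.INTER_CUBIC)
cv2.imwrite('pics/cmp.png',np.hstack([crop(i0,331,225),crop(im,380,185)]))
E
```

```text
10.2 [504.63249564 -83.28183531 244.82186988] [-0.11969762  0.4078044   0.35701254] 55.03660393894679
[[376.9394535  179.19032234]
 [378.49434878 165.70900361]
 [379.15093475 159.96236529]
 [375.6666604  190.09672665]]
```

View pics/cmp.png

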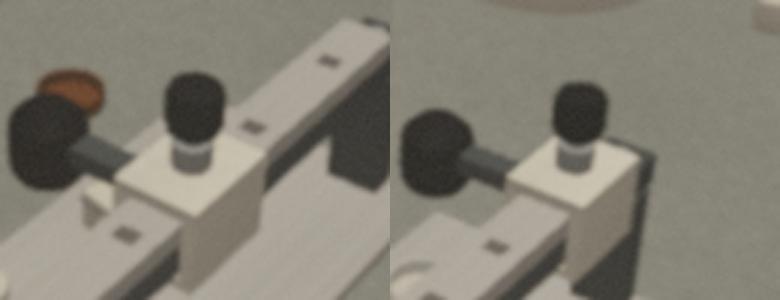

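Compared with the start, the knob shows the same gap above the sleeve (30 px before, 27 px now at 0.9 times the scale). So the pin is home, the lamp is over the dish and the gripper is clear.

```bash
python3 -c "
from plant import ticket; print(ticket.close_job())"
```

```text
the job is handed in; nothing more can be done
None
```

I slid the sleeve about 129 mm to the slot by the clear dish, let the plunger go with the pin looking fully home in the last picture, and handed the job in at about 10 s; the side picture taken after the slide showed nothing else disturbed.

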